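# Dial in the drying programme on the tea dryer's control desk and switch it on

### The arm

A 6-joint arm with a two-finger parallel gripper is mounted at the origin on the work surface. World frame = base frame: x ahead of the robot, y to its left, z up, the work surface at z = 0. Lengths are in m, angles in rad, forces in N, time in s.
With the tool pointing down it reaches from about 0.35 to 0.975 m from the base axis. Payload 4.9 kg.
Tool frame: the origin (TCP) lies midway between the tips of the shut fingers; the grasp point (between the pads) lies 19 mm behind it; z points along the fingers, y is the direction in which the jaws open and shut (so a half turn about z gives the same grasp; the last joint's range is limited). The gripper opens to 85 mm and grips with 20 to 120 N. Pads are 22 mm wide; open, the fingers measure 114 mm over their backs; the gripper's body (76 mm by 85 mm) begins 54 mm behind the grasp point. The pads swing forward as they close: fully open they stand 13 mm farther back than shut.
Start: joints at [0.99, 0.053, 1.613, -0, 1.476, -0.119], TCP at [0.278, 0.56, 0.231] pointing down, gripper open.
Joint ranges: [-3.01, 3.01], [-1.01, 2.22], [0.06, 2.58], [-1.02, 4.17], [0.09, 2.62], [-3.14, 3.14]. Speed limits (rad/s): [2.57, 2.57, 3.14, 3.14, 3.14, 3.14].

### API

Orientations are given as a unit quaternion [w, x, y, z].
In Python, from plant import manip gives the robot as it stands. The module is installed in compiled form; this text tells all that it offers.
- The arm moves only by the tool move_arm, never from a script. Its argument "rows" is a list of rows, each an object of numbers: "tx", "ty", "tz": the shift along the tool's x, y, z in m; "ax", "ay", "az": the turn, a rotation vector about the tool's x, y, z in degrees; "jaw": the closure in counts, from 0 (fully open) to 255 (shut). In form: [{"tx": .., "ty": .., "tz": .., "ax": .., "ay": .., "az": .., "jaw": ..}, ...]. A call has 1 to 12 rows; each row shifts and turns the pose as measured when the row begins, along the tool's axes as they then stand; what a row does not reach is not made up. A row lasts 1/10 s, in which the tool goes at most 50 mm and 8.59 degrees, less where a joint would pass 70% of its speed; a pose out of reach is approached as far as the arm can. A call with a gripper value outside its range is refused whole. The fingers move at their own pace and stop on an object; the grip force is fixed at half the most. Time passes only in rows, so rows that do not move let the fingers close. It gives the time, the measured TCP pose, the force and the opening at its end, in the units of the state.
- manip.state(): the state, without advancing time (a new reading comes with each control period).
- manip.grab_frame(name): name is "scene" or "top" or "wrist"; returns a dict with "color" (420x560x3 uint8, red, green, blue), "intrinsics" (3x3 intrinsics, pixels), "R" (3x3) and "t" (3): a world point X has camera coordinates R X + t. Camera axes: x right, y down, z forward; pixel columns grow to the right and rows downward; lengths in m; the calibration is good to about 2 mm. A picture is of the moment at which its call begins. There is no depth.
- manip.job_done(): hands the job in, once; it reports no verdict.
The state is a dict: "time": time; "joint_pos": joint angles; "joint_vel": joint speeds; "joint_efforts": joint torques, N m; "tool_pos": TCP position; "tool_rot": TCP orientation; "contact_force": force on the tool from outside, world axes, zero at the start; "ft_torque": the same for the moment, N m; "gripper_width": opening from 0.0 (shut) to 1.0 (fully open).
Only numpy, scipy, OpenCV 4.12 (cv2) and the standard library are available. Lean on these libraries where they do the work, as an engineer would, in place of code of your own. Each camera call takes 0.05 s, during which the arm holds its last target.

### The job

Set the tea dryer's sloping control desk to programme 5-2-4: turn the left, middle and right dial (as you stand facing the panel) until their pointers click on marks 5, 2 and 4, counting the marks clockwise from the round one at the lower left, which is 0; a dial that already stands right can stay. Only when all three are set, switch the dryer on by throwing the main lever, at the right of the panel, all the way up the slope. Leave the tea things standing around the desk where they are.

Things in the scene. Friction and masses are not known exactly. Their poses are not given: they have to be found in the camera images.
- desk: grey steel control desk, fixed, 520 mm wide (y), 315 mm deep (x). Origin: on the table under its middle; +x to its rear, +y to its left as you face the panel. The panel rises to the rear at 28 degrees from level, from x = -130 mm, height 55 mm, to x = +105 mm, height 180 mm; behind it a level ledge 180 mm high ends at x = +185 mm
- panel_mid (a point): middle of the panel face (desk x = -12.5 mm, y = 0, height 117.5 mm), axes as the desk. The dials stand level with it at y = +170, +70, -30 mm, the lever at y = -190 mm. Each dial has a dark disc of 94 mm diameter with 7 white marks at 45 degrees: a round dot, lower left, is 0; the bars 1 to 6 follow clockwise: 2 upper left, 3 straight up the slope, 4 upper right, 5 straight right
- dial_left_grip (a point): on the axis of the left dial, 31 mm out from the panel face: where to grip its handle. Black bar, 27 mm behind to 36 mm before the axis, 14 mm thick, its nose narrowing from 24 mm on, standing 8 to 42 mm above the panel on a 54 mm disc. The frame turns with the dial: x along the bar to its nose (the pointer, white line on top), z out of the panel along the axis
- dial_middle_grip (a point): on the axis of the middle dial, 31 mm out from the panel face: where to grip its handle. Black bar, 27 mm behind to 36 mm before the axis, 14 mm thick, its nose narrowing from 24 mm on, standing 8 to 42 mm above the panel on a 54 mm disc. The frame turns with the dial: x along the bar to its nose (the pointer, white line on top), z out of the panel along the axis
- dial_right_grip (a point): on the axis of the right dial, 31 mm out from the panel face: where to grip its handle. Black bar, 27 mm behind to 36 mm before the axis, 14 mm thick, its nose narrowing from 24 mm on, standing 8 to 42 mm above the panel on a 54 mm disc. The frame turns with the dial: x along the bar to its nose (the pointer, white line on top), z out of the panel along the axis
- dial_left (a joint): angle of the left dial: 0 with the pointer on mark 0, growing clockwise (seen facing the panel), 0.785 rad per mark, stops at 0 and 4.712 (mark 6). A spring click holds it on a mark (up to 0.1 N m to leave it); let go between two marks, it jumps to the nearer one
- dial_middle (a joint): angle of the middle dial: 0 with the pointer on mark 0, growing clockwise (seen facing the panel), 0.785 rad per mark, stops at 0 and 4.712 (mark 6). A spring click holds it on a mark (up to 0.1 N m to leave it); let go between two marks, it jumps to the nearer one
- dial_right (a joint): angle of the right dial: 0 with the pointer on mark 0, growing clockwise (seen facing the panel), 0.785 rad per mark, stops at 0 and 4.712 (mark 6). A spring click holds it on a mark (up to 0.1 N m to leave it); let go between two marks, it jumps to the nearer one
- main_lever (a joint): angle of the main switch lever: 0 = off, leaning 45 degrees down the slope (towards the robot) from the panel's normal; 1.571 = on, at its stop, leaning 45 degrees up the slope. It hinges on a line across the panel, 16 mm out from its face, 25 mm up the slope from the dials' line; friction holds it anywhere, about 2 N at the crossbar move it
- lever_bar (a point): middle of the lever's crossbar: a level black bar, 18 mm diameter, 84 mm long across the panel, carried by two steel arms (5 mm radius, 68 mm apart, so that the bar's middle is free) 80 mm from the hinge line. It swings with the lever
- cup: white ceramic cup, 68 mm diameter, 70 mm tall, on the desk's ledge, left half; a bystander. Origin: centre of its underside
- caddy: small steel tea can, 60 mm diameter, 85 mm tall, on the desk's ledge, right half; a bystander. Origin: centre of its underside
- spreader: arched wooden spreading handle, 215 mm long, 75 mm tall, lying right of the desk; a bystander. Origin: centre of its underside
- bowl: white tasting bowl, 110 mm diameter, 50 mm tall, right of the desk; a bystander. Origin: centre of its underside
- jar: amber glass jar, 90 mm diameter, 130 mm tall, left of the desk; a bystander. Origin: centre of its underside
- scoop: steel scoop with a dark wooden handle, box part 100 x 75 x 35 mm, left of the desk; a bystander. Origin: centre of its underside

How it is judged:
By the outcome, as a careful person would: the job done as asked, in the order asked, and still so for the second after the job is handed in, with the robot touching nothing.
It also fails if it takes over 70 s, if anything falls off the work surface, if the arm or the gripper's body presses on something with over 40 N, if the wrist force passes 120 N, or if a joint passes its speed limit or range.

## Working session

There is one attempt and no reset: what is moved stays moved. The work goes in short steps, Python scripts to look and compute and a tool call to move; the robot and the scene stay as the last step left them, time stands still between calls to the robot, and variables do not carry over. Pictures are saved under pics/ and viewed, and the job is handed in when it is done.

Besides the shell and the picture viewer there is one more tool, called after "Emit:" as name(argument=value, ...), one argument or row to a line, values as JSON. move_arm: Moves the arm, as the interface text tells. Its arguments: {"type":"object","properties":{"rows":{"type":"array"}},"required":["rows"]}

```bash
mkdir -p pics; python3 - <<'E'
from plant import manip
import cv2,numpy as np
s=manip.state()
print({k:np.round(v,3) for k,v in s.items()})
for n in ["scene","top","wrist"]:
    f=manip.grab_frame(n)
    cv2.imwrite(f"pics/{n}0.png",f["color"][:,:,::-1])
    np.savez(f"{n}0.npz",**f)
    print(n,f["intrinsics"],f["R"].round(3),f["t"].round(3))
E
```

```text
{'time': np.float64(0.0), 'joint_pos': array([ 0.99 ,  0.053,  1.614, -0.   ,  1.476, -0.119]), 'joint_vel': array([-0.   , -0.001,  0.002, -0.   , -0.   ,  0.   ]), 'joint_efforts': array([ 1.0000e-03, -3.9369e+01, -3.7017e+01, -0.0000e+00,  7.0000e-03,
        0.0000e+00]), 'tool_pos': array([0.278, 0.559, 0.23 ]), 'tool_rot': array([-0.   ,  0.229,  0.973, -0.001]), 'contact_force': array([-0.581,  0.785, -0.733]), 'ft_torque': array([ 0.001, -0.049,  0.031]), 'gripper_width': np.float64(0.998)}
scene [[523.29083148   0.         278.38429879]
 [  0.         523.29083148 221.64709118]
 [  0.           0.           1.        ]] [[ 0.674  0.738 -0.003]
 [ 0.581 -0.533 -0.615]
 [-0.456  0.413 -0.788]] [-0.438 -0.248  1.657]
top [[411.7266432    0.         282.86645987]
 [  0.         411.7266432  206.42597437]
 [  0.           0.           1.        ]] [[-0.028 -1.    -0.003]
 [-0.996  0.028 -0.088]
 [ 0.088  0.001 -0.996]] [0.023 0.612 1.05 ]
wrist [[330.75306326   0.         278.13956104]
 [  0.         330.75306326 204.12467244]
 [  0.           0.           1.        ]] [[ 0.446  0.895 -0.002]
 [ 0.85  -0.423  0.315]
 [ 0.281 -0.142 -0.949]] [-0.625 -0.04   0.381]
```

View pics/scene0.png

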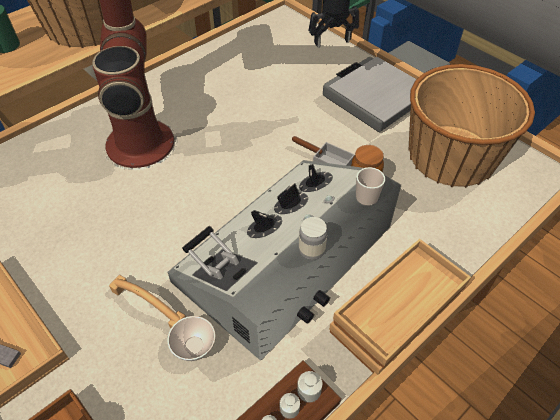

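View pics/top0.png

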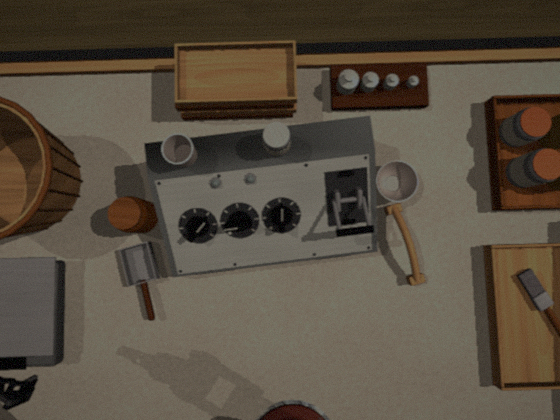

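View pics/wrist0.png

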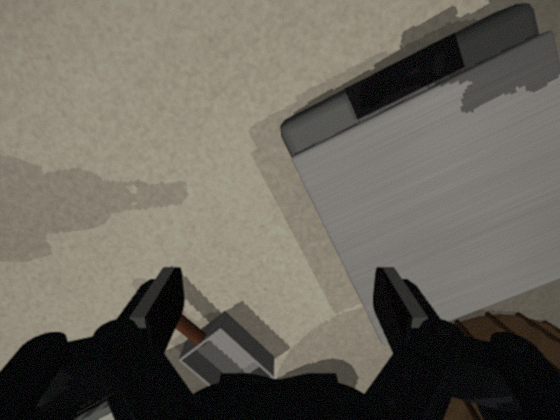

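The top view shows the panel at about (155-375, 150-270). The dials are near (198,225), (240,220) and (282,215), the lever is near (352,215), and the desk is turned a few degrees. I'll enlarge this area next.

```bash
python3 - <<'E'
import cv2,numpy as np
im=cv2.imread("pics/top0.png")[140:280,140:390]
im=cv2.convertScaleAbs(im,alpha=1.8)
cv2.imwrite("pics/topc.png",cv2.resize(im,(800,448),interpolation=cv2.INTER_CUBIC))
im=cv2.imread("pics/scene0.png")[150:310,160:420]
cv2.imwrite("pics/scenec.png",cv2.resize(im,(800,492),interpolation=cv2.INTER_CUBIC))
E
```

```text
(no output)
```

View pics/topc.png

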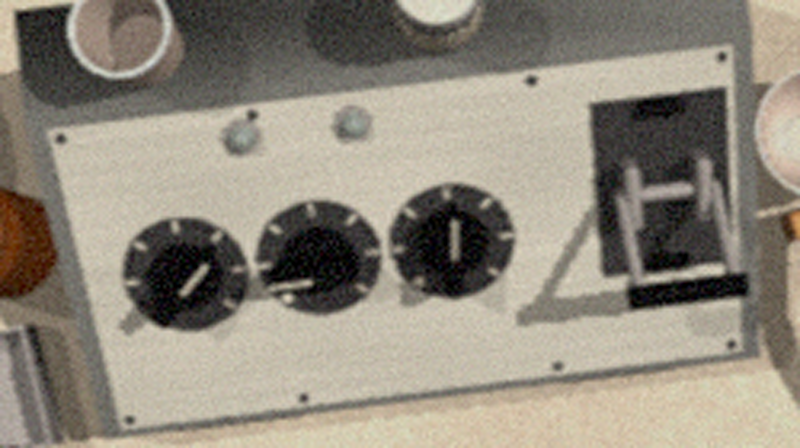

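View pics/scenec.png

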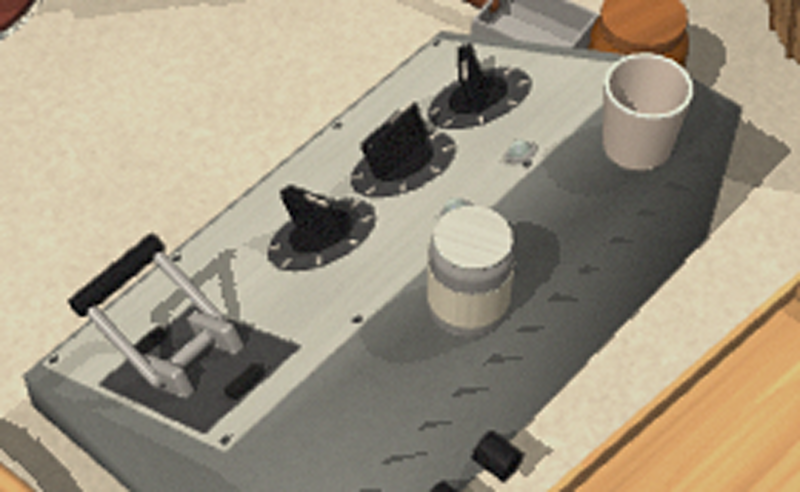

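```bash
cat > h.py <<'E'
import cv2,numpy as np
from scipy.spatial.transform import Rotation as Ro
def load(n): return dict(np.load(n))
def P(f): return f["intrinsics"]@np.c_[f["R"],f["t"]]
def proj(f,X):
    p=P(f)@np.r_[X,1]; return p[:2]/p[2]
def ray(f,u):
    c=-f["R"].T@f["t"]; d=f["R"].T@np.linalg.inv(f["intrinsics"])@np.r_[u,1]; return c,d/np.linalg.norm(d)
def tri(f1,u1,f2,u2):
    X=cv2.triangulatePoints(P(f1),P(f2),np.float64(u1).reshape(2,1),np.float64(u2).reshape(2,1))
    return (X[:3]/X[3]).ravel()
def dark(f,u,r=4):
    g=cv2.cvtColor(f["color"],cv2.COLOR_RGB2GRAY).astype(float)
    x,y=np.round(u).astype(int); w=g[y-r:y+r+1,x-r:x+r+1]; w=np.clip(np.median(w)-15-w,0,None)
    yy,xx=np.mgrid[-r:r+1,-r:r+1]
    return np.array([x+(w*xx).sum()/w.sum(),y+(w*yy).sum()/w.sum()])
E
python3 - <<'E'
from h import *
T=load("top0.npz");S=load("scene0.npz")
top=np.array([(130,420),(303,398),(558,366),(731,344),(721,57),(531,80)])/3.2+[140,140]-.3
sc=np.array([(437,42),(337,125),(177,258),(52,360),(225,440),(357,320)])/3.077+[160,150]-.3
X=[]
for a,b in zip(top,sc):
    a2=dark(T,a,3);b2=dark(S,b,3);x=tri(T,a2,S,b2);X.append(x)
    print(a2.round(1),a.round(1),b2.round(1),b.round(1),x.round(4),(proj(T,x)-a2).round(1),(proj(S,x)-b2).round(1))
X=np.array(X);c=X.mean(0);u,s,v=np.linalg.svd(X-c);n=v[2]*np.sign(v[2,2])
print("normal",n,s,np.degrees(np.arccos(n[2])),"yaw",np.degrees(np.arctan2(-n[1],-n[0])))
d=X[0]-X[3];print("len",np.linalg.norm(d),"yaw from front",np.degrees(np.arctan2(-d[0],d[1])))
E
```

```text
[180.2 271.7] [180.3 271. ] [302.6 162.1] [301.7 163.3] [0.4563 0.2676 0.0731] [-1.5 -1. ] [-1.   0.2]
[234.8 264.6] [234.4 264.1] [268.9 189.7] [269.2 190.3] [0.4678 0.1302 0.0689] [-0.4 -0.3] [-0.3  0. ]
[314.3 254.7] [314.1 254.1] [216.7 233.4] [217.2 233.5] [ 0.4868 -0.0682  0.0662] [-0.4 -0.3] [-0.3  0. ]
[368.5 247.8] [368.1 247.2] [176.3 267.1] [176.6 266.7] [ 0.4998 -0.2051  0.064 ] [-0.2 -0.2] [-0.2 -0. ]
[365.2 157.3] [365.  157.5] [233.3 293.5] [232.8 292.7] [ 0.7076 -0.184   0.1742] [-0.5 -0.3] [-0.4  0. ]
[305.6 164.8] [305.6 164.7] [276.8 254.6] [275.7 253.7] [ 0.695  -0.0471  0.1722] [-0.8 -0.6] [-0.6  0.1]
normal [-0.4550303  -0.05651958  0.88868046] [0.44680543 0.22923676 0.00283387] 27.292100456435534 yaw 7.0804773827751255
len 0.47482531149337204 yaw from front 5.258233318417571
```

```bash
cat >> h.py <<'E'
def st():
    from plant import manip
    return manip.state()
def qR(q): return Ro.from_quat(np.r_[q[1:],q[0]])
PM=np.array([.582,.041,.118]);YAW=np.radians(5.4);SL=np.radians(28)
def axes():
    up=np.array([np.cos(SL)*np.cos(YAW),np.cos(SL)*np.sin(YAW),np.sin(SL)])
    left=np.array([-np.sin(YAW),np.cos(YAW),0]); return up,left,np.cross(up,left)
def tool(y,a,out,dup=0,dx=0):
    "pose: panel left y, up-slope dup, TCP out from face; tool x = left turned a deg clockwise (about tool z=-n)"
    up,l,n=axes(); R0=np.c_[l,np.cross(-n,l),-n]
    R=Ro.from_matrix(R0)*Ro.from_rotvec([0,0,np.radians(a)])
    return PM+y*l+dup*up+out*n,R
def delta(pos,R,s=None):
    s=s or st(); R0=qR(s["tool_rot"])
    d=R0.inv().apply(pos-s["tool_pos"]); r=(R0.inv()*R).as_rotvec(degrees=True)
    print("d mm",(d*1000).round(1),"rot",r.round(2)," time",s["time"].round(2),"j",s["joint_pos"].round(2),"F",s["contact_force"].round(1),"w",s["gripper_width"].round(3))
    return d,r
def shot(n,name):
    from plant import manip
    f=manip.grab_frame(n);np.savez(name+".npz",**f);cv2.imwrite(f"pics/{name}.png",f["color"][:,:,::-1]);return f
E
python3 - <<'E'
from h import *
s=st();R0=qR(s["tool_rot"]);W=load("wrist0.npz")
c=-W["R"].T@W["t"];print("cam in tool",R0.inv().apply(c-s["tool_pos"]),(W["R"]@R0.as_matrix()).round(3))
p,R=tool(.12,0,.16);print(p,R.as_quat());d,r=delta(p,R)
# constant-rate rows: simulate N rows screw-free: world-linear + const rotvec
N=10
step=Ro.from_rotvec(r/N,degrees=True)
v=p-s["tool_pos"]
for k in range(N):
    Rk=R0*Ro.from_rotvec(r*k/N,degrees=True)
    print((Rk.inv().apply(v/N)).round(4))
print(r/N)
E
```

```text
cam in tool [ 0.08149463  0.0009453  -0.14214915] [[-0.001  1.     0.   ]
 [-0.949 -0.001 -0.315]
 [-0.315 -0.001  0.949]]
[0.49592492 0.15339845 0.25927161] [0.65302117 0.71766089 0.17893296 0.16281646]Traceback (most recent call last):
  File "<stdin>", line 4, in <module>
  File "h.py", line 33, in delta
    print("d mm",(d*1000).round(1),"rot",r.round(2)," time",s["time"].round(2),"j",s["joint_pos"].round(2),"F",s["contact_force"].round(1),"w",s["gripper_width"].round(3))
                                                            ^^^^^^^^^^^^^^^
AttributeError: 'float' object has no attribute 'round'
```

```bash
sed -i 's/s\["time"\].round(2)/round(float(s["time"]),2)/;s/s\["gripper_width"\].round(3)/round(float(s["gripper_width"]),3)/' h.py
cat >> h.py <<'E'
def plan(p,R,N):
    s=st();R0=qR(s["tool_rot"]);d,r=delta(p,R,s);v=p-s["tool_pos"];print("rot/row",(r/N).round(2))
    for k in range(N): print(qR(s["tool_rot"]).inv().apply(v).round(4) if 0 else ((R0*Ro.from_rotvec(r*k/N,degrees=True)).inv().apply(v/N)*1000).round(1),end=" ")
    print()
E
python3 - <<'E'
from h import *
plan(*tool(.12,0,.16),12)
E
```

```text
d mm [-375.7 -266.2  -28.6] rot [-25.63 -14.16  56.95]  time 0.15 j [ 0.99  0.05  1.61  0.    1.48 -0.12] F [-0.   0.4 -0.1] w 1.005
rot/row [-2.14 -1.18  4.75]
[-31.3 -22.2  -2.4] [-33.1 -19.4  -2.5] [-34.6 -16.5  -2.5] [-35.9 -13.5  -2.3] [-37.  -10.4  -2. ] [-37.7  -7.3  -1.6] [-38.2  -4.1  -1. ] [-38.4  -0.9  -0.3] [-38.4   2.3   0.5] [-38.    5.4   1.5] [-37.4   8.5   2.5] [-36.5  11.5   3.6]
```

Emit:
move_arm(
  rows=[
    {"tx": -0.031,"ty": -0.022,"tz": -0.003,"ax": -2.14,"ay": -1.18,"az": 4.75,"jaw": 0},
    {"tx": -0.033,"ty": -0.019,"tz": -0.003,"ax": -2.14,"ay": -1.18,"az": 4.75,"jaw": 0},
    {"tx": -0.035,"ty": -0.0165,"tz": -0.003,"ax": -2.14,"ay": -1.18,"az": 4.75,"jaw": 0},
    {"tx": -0.036,"ty": -0.0135,"tz": -0.002,"ax": -2.14,"ay": -1.18,"az": 4.75,"jaw": 0},
    {"tx": -0.037,"ty": -0.0105,"tz": -0.002,"ax": -2.14,"ay": -1.18,"az": 4.75,"jaw": 0},
    {"tx": -0.038,"ty": -0.007,"tz": -0.002,"ax": -2.14,"ay": -1.18,"az": 4.75,"jaw": 0},
    {"tx": -0.038,"ty": -0.004,"tz": -0.001,"ax": -2.14,"ay": -1.18,"az": 4.75,"jaw": 0},
    {"tx": -0.038,"ty": -0.001,"tz": 0,"ax": -2.14,"ay": -1.18,"az": 4.75,"jaw": 0},
    {"tx": -0.038,"ty": 0.002,"tz": 0,"ax": -2.14,"ay": -1.18,"az": 4.75,"jaw": 0},
    {"tx": -0.038,"ty": 0.005,"tz": 0.001,"ax": -2.14,"ay": -1.18,"az": 4.75,"jaw": 0},
    {"tx": -0.037,"ty": 0.008,"tz": 0.002,"ax": -2.14,"ay": -1.18,"az": 4.75,"jaw": 0},
    {"tx": -0.036,"ty": 0.011,"tz": 0.003,"ax": -2.14,"ay": -1.18,"az": 4.75,"jaw": 0},
  ],
)

```text
time: 1.35
tool_pos: [0.4904, 0.1386, 0.2574]
tool_rot: [0.168, 0.664, 0.705, 0.183]
contact_force: [0.6, 1.4, 0.4]
gripper_width: 1.004
```

```bash
python3 - <<'E'
from h import *
print(st()["tool_pos"])
plan(*tool(.12,0,.16),4)
shot("wrist","w1")
E
```

```text
[0.49042803 0.13857116 0.25736038]
d mm [14.5  6.5  1.5] rot [ 0.79  0.62 -1.8 ]  time 1.35 j [ 0.15 -0.6   2.16 -0.04  1.08  0.1 ] F [0.6 1.4 0.4] w 1.004
rot/row [ 0.2   0.16 -0.45]
[3.6 1.6 0.4] [3.6 1.7 0.4] [3.6 1.7 0.4] [3.6 1.7 0.4]
```

View pics/w1.png

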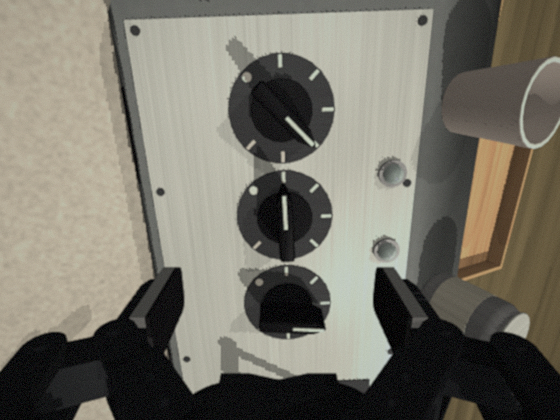

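The wrist picture (image up is desk left, image right is up-slope) shows the left dial at (282,108) pointing lower right, so mark 4. The middle dial at (285,215) has its narrow nose upward at mark 1. The right dial at (287,302) points right, so mark 3. Each one needs a single mark clockwise.

Next I'll refine the panel pose from the wrist and top views.

```bash
python3 - <<'E'
from h import *
T=load("top0.npz");W=load("w1.npz")
tp=dict(LF=(180.2,271.7),LR=(158.8,183.1),FL=(234.8,264.6),FR=(314.3,254.7),RL=(218.5,175.4))
wp=dict(LF=(135,31),LR=(422,20),FL=(160,192),FR=(187,358),RL=(406,183))
X={}
for k in tp:
    a=dark(T,tp[k],3);b=dark(W,wp[k],5);x=tri(T,a,W,b);X[k]=x
    print(k,a.round(1),b.round(1),x.round(4),(proj(T,x)-a).round(1),(proj(W,x)-b).round(1))
d=X["LF"]-X["FR"];print(np.degrees(np.arctan2(-d[0],d[1])),np.linalg.norm(d))
d=X["LR"]-X["LF"];print(np.degrees(np.arctan2(d[1],d[0])),np.degrees(np.arcsin(d[2]/np.linalg.norm(d))),np.linalg.norm(d))
# disc centres from wrist: dark ellipse
g=cv2.cvtColor(W["color"],cv2.COLOR_RGB2GRAY)
# predicted
for y in (.17,.07,-.03):
    up,l,n=axes();print("pred disc",y,proj(W,PM+y*l).round(1),proj(T,PM+y*l).round(1))
E
```

```text
LF [180.2 271.9] [134.6  29.9] [0.4537 0.2664 0.0691] [-0.6 -0.3] [-1.6  2.8]
LR [158.5 183. ] [422.   19.9] [0.6608 0.2878 0.1742] [-0.5  0. ] [-0.3  1.9]
FL [234.9 265.9] [160.  191.4] [0.4659 0.1309 0.0635] [-0.5 -0.9] [-3.3  2.3]
FR [314.3 256.3] [186.3 358.7] [ 0.4847 -0.0686  0.0622] [-0.4 -1.1] [-3.4  1.6]
RL [218.2 175.7] [406.5 182.5] [0.6742 0.1516 0.1737] [-0.4 -0.2] [-0.7  1.2]
5.295689873003221 0.3364873193038708
5.895869173308379 26.787052210583425 0.23324977654080026
pred disc 0.17 [281.4 113.2] [197.7 224.9]
pred disc 0.07 [284.3 218.4] [239.3 219.8]
pred disc -0.03 [286.7 304.4] [280.8 214.7]
```

```bash
cat >> h.py <<'E'
def disc(f,u,r,th=70):
    g=cv2.GaussianBlur(cv2.cvtColor(f["color"],cv2.COLOR_RGB2GRAY),(3,3),0)
    m=np.zeros_like(g);cv2.circle(m,tuple(int(v) for v in u),r,255,-1)
    k=((g<th)&(m>0)).astype(np.uint8)*255
    k=cv2.morphologyEx(k,cv2.MORPH_OPEN,np.ones((3,3)))
    c=max(cv2.findContours(k,0,1)[0],key=cv2.contourArea)
    return cv2.fitEllipse(cv2.convexHull(c))
def onplane(f,u,h=0):
    up,l,n=axes();c,d=ray(f,u);p=c+d*((PM+h*n-c)@n)/(d@n);q=p-PM;return p,np.array([q@l,q@up])*1000
E
python3 - <<'E'
from h import *
T=load("top0.npz");W=load("w1.npz")
gT=cv2.cvtColor(T["color"],cv2.COLOR_RGB2GRAY);print(gT[225,180:218],gT[205:245,198])
for f,L,r,th in ((W,[(282,108),(285,215),(287,300)],62,85),(T,[(198,225),(240,220),(282,215)],23,45)):
    for u in L:
        e=disc(f,u,r,th);p,q=onplane(f,e[0]);print(np.round(e[0],1),np.round(e[1],1),p.round(4),q.round(1))
E
```

```text
[26 23 26 31 33 14  9  2  9  5  7 17  0  4  0  8  0 13  6  9 43 72 89 75
 45  6 13  0  8  8 27 18 39 44 40 38 40 52] [108 104  93  47  33  30  26  29  32  31  31  18   5  12   6   0  10   0
  16   1   6   4  31  57  83  84  78  37  16   4  15  19  20  30  28  22
  30  41  71 104]
[280.8 107.6] [104.3 109.5] [0.5652 0.215  0.1178] [174.8  -0.4]
[284.  214.5] [89.3 93.2] [0.5748 0.1147 0.1179] [74.1 -0.2]
[287.1 301.9] [73.  86.6] [0.585  0.0144 0.1182] [-26.8   0.5]
[197.7 225.5] [33.4 38.2] [0.5645 0.2105 0.1172] [170.4  -1.7]
[239.1 220.2] [33.6 37. ] [0.5743 0.1111 0.1175] [70.5 -1.2]
[280.8 215.2] [33.7 36.8] [0.5836 0.0113 0.1174] [-29.7  -1.3]
```

```bash
sed -i 's/^PM=.*/PM=np.array([.5815,.043,.118]);YAW=np.radians(5.45);SL=np.radians(28)/' h.py; python3 - <<'E'
from h import *
plan(*tool(.17,-45,.07),7)
E
```

```text
d mm [71.9  1.9 89.8] rot [  0.45   1.26 -47.11]  time 1.4 j [ 0.14 -0.6   2.16 -0.05  1.08  0.1 ] F [ 0.5 -1.5  0.7] w 1.001
rot/row [ 0.06  0.18 -6.73]
[10.3  0.3 12.8] [10.1  1.5 12.9] [ 9.8  2.7 12.9] [ 9.4  3.8 12.9] [ 8.9  4.9 12.9] [ 8.2  5.9 13. ] [ 7.4  6.9 13. ]
```

Emit:
move_arm(
  rows=[
    {"tx": 0.0105,"ty": 0.0005,"tz": 0.013,"ax": 0.06,"ay": 0.18,"az": -6.75,"jaw": 0},
    {"tx": 0.0105,"ty": 0.0015,"tz": 0.013,"ax": 0.06,"ay": 0.18,"az": -6.75,"jaw": 0},
    {"tx": 0.01,"ty": 0.003,"tz": 0.013,"ax": 0.06,"ay": 0.18,"az": -6.75,"jaw": 0},
    {"tx": 0.0095,"ty": 0.004,"tz": 0.013,"ax": 0.06,"ay": 0.18,"az": -6.75,"jaw": 0},
    {"tx": 0.009,"ty": 0.005,"tz": 0.013,"ax": 0.06,"ay": 0.18,"az": -6.75,"jaw": 0},
    {"tx": 0.008,"ty": 0.006,"tz": 0.013,"ax": 0.06,"ay": 0.18,"az": -6.75,"jaw": 0},
    {"tx": 0.0075,"ty": 0.007,"tz": 0.013,"ax": 0.06,"ay": 0.18,"az": -6.75,"jaw": 0},
    {"tx": 0,"ty": 0,"tz": 0,"ax": 0,"ay": 0,"az": 0,"jaw": 0},
  ],
)

```text
time: 2.2
tool_pos: [0.5337, 0.2083, 0.1746]
tool_rot: [0.22, 0.316, 0.918, 0.097]
contact_force: [-0.4, -0.5, 0.3]
gripper_width: 0.998
```

```bash
python3 - <<'E'
from h import *
plan(*tool(.17,-45,.07),1)
f=shot("wrist","w2")
up,l,n=axes()
for y in (.17,.07): print(proj(f,PM+y*l))
E
```

```text
d mm [-0.5  1.8 -5.1] rot [-0.28  0.07  1.65]  time 2.2 j [ 0.29 -0.32  2.1  -0.12  0.89 -0.57] F [-0.4 -0.5  0.3] w 0.998
rot/row [-0.28  0.07  1.65]
[-0.5  1.8 -5.1] 
[280.35828781 223.00549091]
[181.93017452 309.23368747]
```

View pics/w2.png

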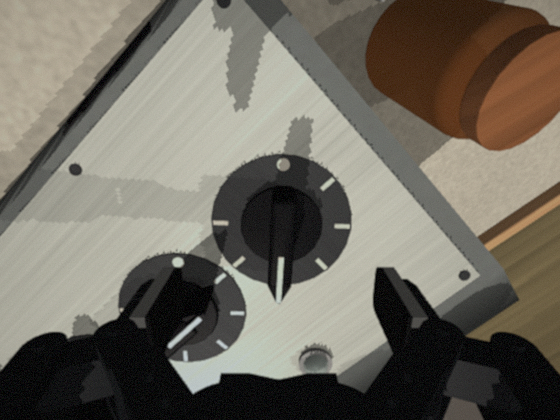

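Here the left dial sits between the fingers at about (282,218), with its bar vertical in the image, lined up with the jaws. I'll measure the residual offset.

```bash
python3 - <<'E'
from h import *
W=load("w2.npz")
e=disc(W,(282,218),76,85);p,q=onplane(W,e[0]);print(e,p,q)
# bar top white line ends
p1=onplane(W,(281,257),.042)[1];p2=onplane(W,(279,300),.042)[1];print(p1,p2)
e=disc(W,(282,218),76,25);print(e)
s=st();R0=qR(s["tool_rot"])
for h in(0,.031,.042):
  up,l,n=axes();X=PM+.17*l+h*n;print(h,proj(W,X), (R0.inv().apply(X-s["tool_pos"])*1000).round(1))
E
```

```text
((280.5881652832031, 220.78695678710938), (134.60235595703125, 137.58245849609375), 69.79084014892578) [0.5643075  0.21334674 0.11750245] [171.20957894  -1.05980346]
[167.75817614   2.8331892 ] [147.80109325  22.35967192]
((280.7850646972656, 232.85494995117188), (80.55130767822266, 99.46162414550781), 178.70477294921875)
0 [280.35828781 223.00549091] [ 0.3  1.9 65.6]
0.031 [280.41805774 242.6559676 ] [ 0.2  1.8 34.6]
0.042 [280.44389015 251.14885231] [ 0.2  1.7 23.6]
```

Emit:
move_arm(
  rows=[
    {"tx": 0,"ty": 0.002,"tz": 0.01,"ax": -0.3,"ay": 0,"az": 1.6,"jaw": 90},
    {"tx": 0,"ty": 0,"tz": 0.015,"ax": 0,"ay": 0,"az": 0,"jaw": 90},
    {"tx": 0,"ty": 0,"tz": 0.015,"ax": 0,"ay": 0,"az": 0,"jaw": 90},
    {"tx": 0,"ty": 0,"tz": 0.008,"ax": 0,"ay": 0,"az": 0,"jaw": 90},
    {"tx": 0,"ty": 0,"tz": 0,"ax": 0,"ay": 0,"az": 0,"jaw": 90},
  ],
)

```text
time: 2.75
tool_pos: [0.56, 0.2105, 0.1352]
tool_rot: [0.222, 0.336, 0.909, 0.107]
contact_force: [-0.5, -0.5, 0.2]
gripper_width: 0.648
```

```bash
python3 - <<'E'
from h import *
plan(*tool(.17,-45,.014),1)
f=shot("wrist","w3")
E
```

```text
d mm [ 3.1 -1.5  3.7] rot [ 0.33  0.37 -0.98]  time 2.75 j [ 0.28 -0.21  2.08 -0.12  0.78 -0.52] F [-0.5 -0.5  0.2] w 0.648
rot/row [ 0.33  0.37 -0.98]
[ 3.1 -1.5  3.7]
```

View pics/w3.png

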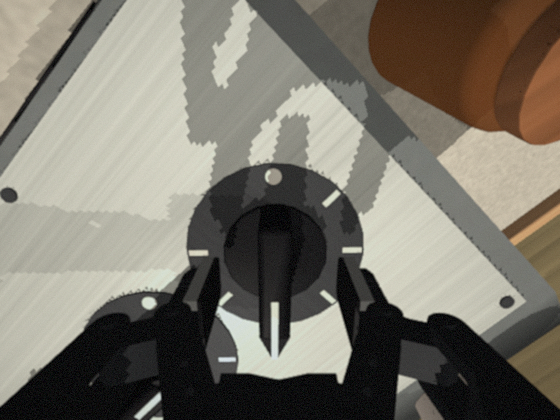

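The bar stands between the pads at x≈275, with the fingers at about 212 and 343. I'll apply a small correction and close.

Emit:
move_arm(
  rows=[
    {"tx": 0.003,"ty": -0.0015,"tz": 0.003,"ax": 0.3,"ay": 0.4,"az": -0.9,"jaw": 90},
    {"jaw": 90,"tx": 0.001,"ty": 0,"tz": 0,"ax": 0,"ay": 0,"az": 0},
    {"tx": 0,"ty": 0,"tz": 0,"ax": 0,"ay": 0,"az": 0,"jaw": 255},
    {"tx": 0,"ty": 0,"tz": 0,"ax": 0,"ay": 0,"az": 0,"jaw": 255},
    {"tx": 0,"ty": 0,"tz": 0,"ax": 0,"ay": 0,"az": 0,"jaw": 255},
    {"tx": 0,"ty": 0,"tz": 0,"ax": 0,"ay": 0,"az": 0,"jaw": 255},
  ],
)

```text
time: 3.4
tool_pos: [0.5575, 0.2111, 0.1335]
tool_rot: [0.219, 0.329, 0.913, 0.102]
contact_force: [2.3, 2.2, -1.8]
gripper_width: 0.148
```

```bash
python3 - <<'E'
from h import *
plan(*tool(.17,-45,.014),1)
E
```

```text
d mm [0.5 0.1 3.5] rot [-0.07  0.09 -0.  ]  time 3.4 j [ 0.28 -0.21  2.08 -0.12  0.79 -0.54] F [ 2.3  2.2 -1.8] w 0.148
rot/row [-0.07  0.09 -0.  ]
[0.5 0.1 3.5]
```

Emit:
move_arm(
  rows=[
    {"tx": 0,"ty": 0,"tz": 0,"ax": 0,"ay": 0,"az": 7.5,"jaw": 255},
    {"tx": 0,"ty": 0,"tz": 0,"ax": 0,"ay": 0,"az": 7.5,"jaw": 255},
    {"tx": 0,"ty": 0,"tz": 0,"ax": 0,"ay": 0,"az": 7.5,"jaw": 255},
    {"tx": 0,"ty": 0,"tz": 0,"ax": 0,"ay": 0,"az": 7.5,"jaw": 255},
    {"tx": 0,"ty": 0,"tz": 0,"ax": 0,"ay": 0,"az": 7.5,"jaw": 255},
    {"tx": 0,"ty": 0,"tz": 0,"ax": 0,"ay": 0,"az": 7.5,"jaw": 255},
    {"tx": 0,"ty": 0,"tz": 0,"ax": 0,"ay": 0,"az": 0,"jaw": 255},
  ],
)

```text
time: 4.1
tool_pos: [0.5576, 0.2111, 0.1337]
tool_rot: [0.162, 0.663, 0.708, 0.182]
contact_force: [0.4, 0.4, -0.7]
gripper_width: 0.15
```

```bash
python3 - <<'E'
from h import *
plan(*tool(.17,0,.0175),1)
E
```

```text
d mm [ 0.4 -0.5 -0. ] rot [ 0.16  0.11 -1.63]  time 4.1 j [ 0.28 -0.21  2.09 -0.12  0.78  0.28] F [ 0.4  0.4 -0.7] w 0.15
rot/row [ 0.16  0.11 -1.63]
[ 0.4 -0.5 -0. ]
```

Emit:
move_arm(
  rows=[
    {"tx": 0,"ty": 0,"tz": 0,"ax": 0,"ay": 0,"az": -1.5,"jaw": 255},
    {"tx": 0,"ty": 0,"tz": 0,"ax": 0,"ay": 0,"az": 0,"jaw": 90},
    {"tx": 0,"ty": 0,"tz": 0,"ax": 0,"ay": 0,"az": 0,"jaw": 90},
    {"tx": 0,"ty": 0,"tz": 0,"ax": 0,"ay": 0,"az": 0,"jaw": 90},
    {"tx": 0,"ty": 0,"tz": -0.015,"ax": 0,"ay": 0,"az": 0,"jaw": 90},
    {"tx": 0,"ty": 0,"tz": -0.02,"ax": 0,"ay": 0,"az": 0,"jaw": 90},
    {"tx": 0,"ty": 0,"tz": -0.02,"ax": 0,"ay": 0,"az": 0,"jaw": 90},
    {"tx": 0,"ty": 0,"tz": -0.02,"ax": 0,"ay": 0,"az": 0,"jaw": 90},
  ],
)

```text
time: 4.9
tool_pos: [0.5202, 0.2074, 0.1981]
tool_rot: [0.163, 0.65, 0.721, 0.176]
contact_force: [0.1, 0.2, 0.0]
gripper_width: 0.646
```

```bash
python3 - <<'E'
from h import *
plan(*tool(.07,0,.07),4)
f=shot("wrist","w4")
E
```

```text
d mm [-99.4   1.7  22.3] rot [-0.23  0.15  0.52]  time 4.9 j [ 0.29 -0.38  2.1  -0.12  0.94  0.24] F [0.1 0.2 0. ] w 0.646
rot/row [-0.06  0.04  0.13]
[-24.9   0.4   5.6] [-24.9   0.5   5.6] [-24.9   0.5   5.5] [-24.9   0.6   5.5]
```

View pics/w4.png

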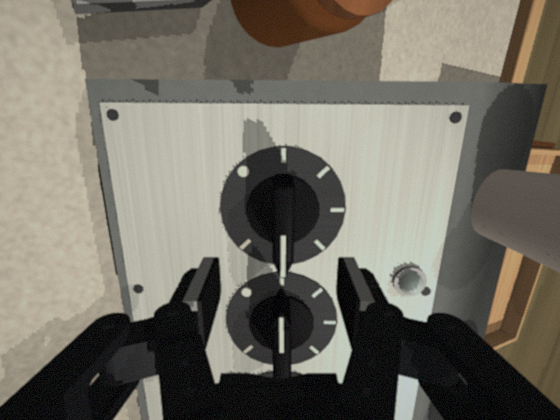

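The left dial's white line now runs (283,237)→(283,275), straight right, which is mark 5. The middle dial is still at mark 1. I'll move on to the middle dial.

Emit:
move_arm(
  rows=[
    {"tx": -0.025,"ty": 0.0005,"tz": 0.0055,"ax": 0,"ay": 0,"az": 0.1,"jaw": 90},
    {"tx": -0.025,"ty": 0.0005,"tz": 0.0055,"ax": 0,"ay": 0,"az": 0.1,"jaw": 90},
    {"tx": -0.025,"ty": 0.0005,"tz": 0.0055,"ax": 0,"ay": 0,"az": 0.1,"jaw": 90},
    {"tx": -0.025,"ty": 0.0005,"tz": 0.0055,"ax": 0,"ay": 0,"az": 0.1,"jaw": 90},
    {"tx": 0,"ty": 0,"tz": 0,"ax": 0,"ay": 0,"az": 0,"jaw": 90},
  ],
)

```text
time: 5.45
tool_pos: [0.5459, 0.1082, 0.1869]
tool_rot: [0.166, 0.649, 0.719, 0.183]
contact_force: [0.4, 0.0, -0.1]
gripper_width: 0.649
```

```bash
python3 - <<'E'
from h import *
plan(*tool(.07,0,.016),1)
f=shot("wrist","w5")
up,l,n=axes();print(proj(f,PM+.07*l),proj(f,PM+.07*l+.042*n))
e=disc(f,(282,215),72,85);print(e,onplane(f,e[0]))
E
```

```text
d mm [ 1.6 -7.1 58.5] rot [ 0.6  -0.06  0.39]  time 5.45 j [ 0.05 -0.4   2.15  0.03  0.9  -0.06] F [ 0.4  0.  -0.1] w 0.649
rot/row [ 0.6  -0.06  0.39]
[ 1.6 -7.1 58.5] 
[268.04933173 215.51327988] [266.72952158 240.68697729]
((271.31982421875, 213.5363311767578), (123.22824096679688, 130.6952667236328), 7.788846969604492) (array([0.57672025, 0.11434263, 0.11907287]), array([71.47409074,  2.28526871]))
```

View pics/w5.png

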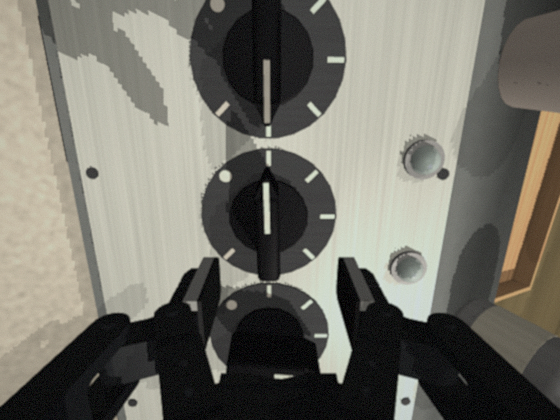

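Middle dial at (268,213), nose up (mark 1). The tool is about 7 mm too far up-slope, so I'll correct that and descend.

Emit:
move_arm(
  rows=[
    {"tx": 0.0015,"ty": -0.007,"tz": 0.005,"ax": 0.5,"ay": 0,"az": 0.4,"jaw": 90},
    {"tx": 0,"ty": 0,"tz": 0.015,"ax": 0,"ay": 0,"az": 0,"jaw": 90},
    {"tx": 0,"ty": 0,"tz": 0.015,"ax": 0,"ay": 0,"az": 0,"jaw": 90},
    {"tx": 0,"ty": 0,"tz": 0.015,"ax": 0,"ay": 0,"az": 0,"jaw": 90},
    {"tx": 0,"ty": 0,"tz": 0.006,"ax": 0,"ay": 0,"az": 0,"jaw": 90},
    {"tx": 0,"ty": 0,"tz": 0,"ax": 0,"ay": 0,"az": 0,"jaw": 90},
  ],
)

```text
time: 6.1
tool_pos: [0.5649, 0.1188, 0.1314]
tool_rot: [0.161, 0.65, 0.72, 0.181]
contact_force: [0.0, -0.3, 0.6]
gripper_width: 0.645
```

```bash
python3 - <<'E'
from h import *
plan(*tool(.07,0,.016),1)
E
```

```text
d mm [-7.   2.   0.2] rot [ 0.02 -0.36  0.26]  time 6.1 j [ 0.07 -0.27  2.14  0.03  0.78 -0.05] F [ 0.  -0.3  0.6] w 0.645
rot/row [ 0.02 -0.36  0.26]
[-7.   2.   0.2]
```

Emit:
move_arm(
  rows=[
    {"tx": -0.007,"ty": 0.002,"tz": 0,"ax": 0,"ay": -0.3,"az": 0.2,"jaw": 90},
    {"tx": 0,"ty": 0,"tz": 0,"ax": 0,"ay": 0,"az": 0,"jaw": 90},
  ],
)

```text
time: 6.3
tool_pos: [0.5672, 0.1127, 0.1328]
tool_rot: [0.163, 0.652, 0.719, 0.18]
contact_force: [-0.3, -1.1, 0.8]
gripper_width: 0.652
```

```bash
python3 - <<'E'
from h import *
plan(*tool(.07,0,.016),1)
f=shot("wrist","w6")
E
```

```text
d mm [-0.7 -0.3  0.7] rot [ 0.04 -0.09  0.14]  time 6.3 j [ 0.06 -0.27  2.14  0.03  0.79 -0.05] F [-0.3 -1.1  0.8] w 0.652
rot/row [ 0.04 -0.09  0.14]
[-0.7 -0.3  0.7]
```

View pics/w6.png

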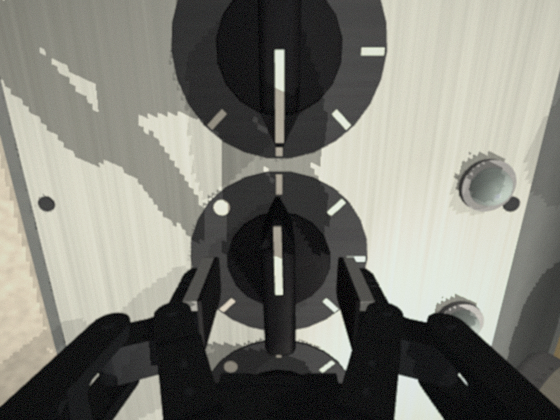

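The middle bar is centred between the pads (x≈279), with its nose up at mark 1. I'll close and turn it 45° clockwise.

Emit:
move_arm(
  rows=[
    {"tx": 0,"ty": 0,"tz": 0,"ax": 0,"ay": 0,"az": 0,"jaw": 255},
    {"tx": 0,"ty": 0,"tz": 0,"ax": 0,"ay": 0,"az": 0,"jaw": 255},
    {"tx": 0,"ty": 0,"tz": 0,"ax": 0,"ay": 0,"az": 0,"jaw": 255},
    {"tx": 0,"ty": 0,"tz": 0,"ax": 0,"ay": 0,"az": 0,"jaw": 255},
    {"tx": 0,"ty": 0,"tz": 0,"ax": 0,"ay": 0,"az": 7.5,"jaw": 255},
    {"tx": 0,"ty": 0,"tz": 0,"ax": 0,"ay": 0,"az": 7.5,"jaw": 255},
    {"tx": 0,"ty": 0,"tz": 0,"ax": 0,"ay": 0,"az": 7.5,"jaw": 255},
    {"tx": 0,"ty": 0,"tz": 0,"ax": 0,"ay": 0,"az": 7.5,"jaw": 255},
    {"tx": 0,"ty": 0,"tz": 0,"ax": 0,"ay": 0,"az": 7.5,"jaw": 255},
    {"tx": 0,"ty": 0,"tz": 0,"ax": 0,"ay": 0,"az": 7.5,"jaw": 255},
    {"tx": 0,"ty": 0,"tz": 0,"ax": 0,"ay": 0,"az": 0,"jaw": 255},
  ],
)

```text
time: 7.45
tool_pos: [0.5676, 0.1123, 0.1348]
tool_rot: [0.08, 0.882, 0.402, 0.231]
contact_force: [0.3, 0.4, -0.3]
gripper_width: 0.148
```

```bash
python3 - <<'E'
from h import *
plan(*tool(.07,45,.016),1)
E
```

```text
d mm [-1.3 -0.9  2.2] rot [ 0.17 -0.2  -1.44]  time 7.45 j [ 0.06 -0.27  2.14  0.03  0.79  0.76] F [ 0.3  0.4 -0.3] w 0.148
rot/row [ 0.17 -0.2  -1.44]
[-1.3 -0.9  2.2]
```

Emit:
move_arm(
  rows=[
    {"tx": 0,"ty": 0,"tz": 0,"ax": 0,"ay": 0,"az": -1.5,"jaw": 255},
    {"tx": 0,"ty": 0,"tz": 0,"ax": 0,"ay": 0,"az": 0,"jaw": 90},
    {"tx": 0,"ty": 0,"tz": 0,"ax": 0,"ay": 0,"az": 0,"jaw": 90},
    {"tx": 0,"ty": 0,"tz": 0,"ax": 0,"ay": 0,"az": 0,"jaw": 90},
    {"tx": 0,"ty": 0,"tz": -0.015,"ax": 0,"ay": 0,"az": 0,"jaw": 90},
    {"tx": 0,"ty": 0,"tz": -0.02,"ax": 0,"ay": 0,"az": 0,"jaw": 90},
    {"tx": 0,"ty": 0,"tz": -0.02,"ax": 0,"ay": 0,"az": 0,"jaw": 90},
    {"tx": 0,"ty": 0,"tz": -0.025,"ax": 0,"ay": 0,"az": 0,"jaw": 90},
    {"tx": 0,"ty": 0,"tz": -0.02,"ax": 0,"ay": 0,"az": -8,"jaw": 90},
    {"tx": 0,"ty": 0,"tz": 0,"ax": 0,"ay": 0,"az": -8,"jaw": 90},
  ],
)

```text
time: 8.45
tool_pos: [0.5186, 0.1075, 0.2259]
tool_rot: [0.116, 0.805, 0.541, 0.214]
contact_force: [0.5, 0.5, -0.3]
gripper_width: 0.647
```

```bash
python3 - <<'E'
from h import *
plan(*tool(-.03,-90,.10),15)
f=shot("wrist","w7")
E
```

```text
d mm [-89.1  45.8  21.8] rot [   0.23    0.12 -117.68]  time 8.45 j [ 0.05 -0.52  2.15  0.02  1.01  0.43] F [ 0.5  0.5 -0.3] w 0.647
rot/row [ 0.02  0.01 -7.85]
[-5.9  3.1  1.5] [-6.3  2.2  1.5] [-6.5  1.3  1.5] [-6.7  0.4  1.4] [-6.7 -0.5  1.4] [-6.5 -1.4  1.4] [-6.3 -2.3  1.4] [-5.9 -3.1  1.4] [-5.4 -3.9  1.4] [-4.9 -4.6  1.4] [-4.2 -5.2  1.4] [-3.4 -5.7  1.4] [-2.6 -6.1  1.5] [-1.8 -6.4  1.5] [-0.9 -6.6  1.5]
```

View pics/w7.png

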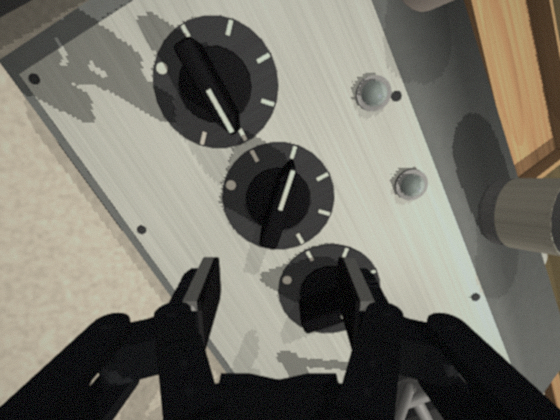

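The left dial is on 5. The middle dial's nose at (293,160) aligns with its mark 2 at (293,152). Now the right dial.

Emit:
move_arm(
  rows=[
    {"tx": -0.006,"ty": 0.003,"tz": 0.0015,"ax": 0,"ay": 0,"az": -7.85,"jaw": 90},
    {"tx": -0.0065,"ty": 0.002,"tz": 0.0015,"ax": 0,"ay": 0,"az": -7.85,"jaw": 90},
    {"tx": -0.0065,"ty": 0.001,"tz": 0.0015,"ax": 0,"ay": 0,"az": -7.85,"jaw": 90},
    {"tx": -0.0065,"ty": 0,"tz": 0.0015,"ax": 0,"ay": 0,"az": -7.85,"jaw": 90},
    {"tx": -0.0065,"ty": -0.0005,"tz": 0.0015,"ax": 0,"ay": 0,"az": -7.85,"jaw": 90},
    {"tx": -0.0065,"ty": -0.0015,"tz": 0.0015,"ax": 0,"ay": 0,"az": -7.85,"jaw": 90},
    {"tx": -0.006,"ty": -0.0025,"tz": 0.0015,"ax": 0,"ay": 0,"az": -7.85,"jaw": 90},
    {"tx": -0.006,"ty": -0.003,"tz": 0.0015,"ax": 0,"ay": 0,"az": -7.85,"jaw": 90},
    {"tx": -0.0055,"ty": -0.004,"tz": 0.0015,"ax": 0,"ay": 0,"az": -7.85,"jaw": 90},
    {"tx": -0.005,"ty": -0.0045,"tz": 0.0015,"ax": 0,"ay": 0,"az": -7.85,"jaw": 90},
    {"tx": -0.004,"ty": -0.005,"tz": 0.0015,"ax": 0,"ay": 0,"az": -7.85,"jaw": 90},
    {"tx": -0.0035,"ty": -0.0055,"tz": 0.0015,"ax": 0,"ay": 0,"az": -7.85,"jaw": 90},
  ],
)

```text
time: 9.7
tool_pos: [0.5336, 0.027, 0.2034]
tool_rot: [0.234, 0.129, 0.962, 0.055]
contact_force: [0.3, -0.2, -0.6]
gripper_width: 0.649
```

```bash
python3 - <<'E'
from h import *
plan(*tool(-.03,-90,.07),5)
E
```

```text
d mm [ -9.9 -16.2  28.5] rot [  0.07  -0.24 -20.8 ]  time 9.7 j [-0.15 -0.48  2.17  0.14  0.99 -1.5 ] F [ 0.3 -0.2 -0.6] w 0.649
rot/row [ 0.01 -0.05 -4.16]
[-2.  -3.2  5.7] [-1.7 -3.4  5.7] [-1.5 -3.5  5.7] [-1.2 -3.6  5.7] [-1.  -3.7  5.7]
```

Emit:
move_arm(
  rows=[
    {"tx": -0.003,"ty": -0.005,"tz": 0.009,"ax": 0,"ay": 0,"az": -7,"jaw": 90},
    {"tx": -0.002,"ty": -0.006,"tz": 0.01,"ax": 0,"ay": 0,"az": -7,"jaw": 90},
    {"tx": -0.002,"ty": -0.006,"tz": 0.01,"ax": 0,"ay": 0,"az": -6,"jaw": 90},
    {"tx": 0,"ty": 0,"tz": 0,"ax": 0,"ay": 0,"az": 0,"jaw": 90},
  ],
)

```text
time: 10.1
tool_pos: [0.5515, 0.009, 0.1765]
tool_rot: [0.239, -0.042, 0.97, 0.013]
contact_force: [-0.4, 0.7, -0.4]
gripper_width: 0.648
```

```bash
python3 - <<'E'
from h import *
plan(*tool(-.03,-90,.016),5)
f=shot("wrist","w8")
up,l,n=axes();print(proj(f,PM-.03*l),proj(f,PM-.03*l+.042*n))
e=disc(f,proj(f,PM-.03*l),72,85);print(e,onplane(f,e[0]))
E
```

```text
d mm [-2.1  1.  51.2] rot [ 0.09 -0.35 -0.46]  time 10.1 j [-0.19 -0.4   2.16  0.16  0.93 -1.91] F [-0.4  0.7 -0.4] w 0.648
rot/row [ 0.02 -0.07 -0.09]
[-0.4  0.2 10.2] [-0.4  0.2 10.2] [-0.4  0.2 10.2] [-0.4  0.2 10.2] [-0.4  0.2 10.2] 
[278.01653188 223.2869808 ] [278.04578163 250.59399785]
((278.7449645996094, 222.01470947265625), (132.23284912109375, 134.87301635742188), 71.07244873046875) (array([0.58349104, 0.01355923, 0.1175671 ]), array([-29.49678096,  -0.92209649]))
```

View pics/w8.png

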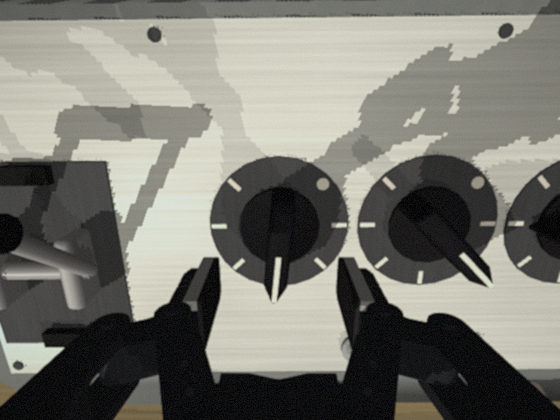

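In this picture image down is up-slope. The right dial's nose is at (275,300), mark 3, and the middle dial's nose at (490,285) is at upper left, mark 2. Descending now.

Emit:
move_arm(
  rows=[
    {"tx": -0.002,"ty": 0.001,"tz": 0.01,"ax": 0,"ay": -0.3,"az": -0.5,"jaw": 90},
    {"tx": 0,"ty": 0,"tz": 0.013,"ax": 0,"ay": 0,"az": 0,"jaw": 90},
    {"tx": 0,"ty": 0,"tz": 0.013,"ax": 0,"ay": 0,"az": 0,"jaw": 90},
    {"tx": 0,"ty": 0,"tz": 0.012,"ax": 0,"ay": 0,"az": 0,"jaw": 90},
    {"tx": 0,"ty": 0,"tz": 0,"ax": 0,"ay": 0,"az": 0,"jaw": 90},
  ],
)

```text
time: 10.65
tool_pos: [0.5776, 0.0143, 0.1352]
tool_rot: [0.244, -0.042, 0.969, 0.014]
contact_force: [-0.2, -0.0, 0.1]
gripper_width: 0.65
```

```bash
python3 - <<'E'
from h import *
plan(*tool(-.03,-90,.016),1)
E
```

```text
d mm [ 2.2 -1.8  2.2] rot [ 0.1   0.25 -0.53]  time 10.65 j [-0.16 -0.28  2.14  0.17  0.81 -1.91] F [-0.2 -0.   0.1] w 0.65
rot/row [ 0.1   0.25 -0.53]
[ 2.2 -1.8  2.2]
```

Emit:
move_arm(
  rows=[
    {"tx": 0.002,"ty": -0.002,"tz": 0.002,"ax": 0,"ay": 0.2,"az": -0.5,"jaw": 90},
    {"tx": 0,"ty": 0,"tz": 0,"ax": 0,"ay": 0,"az": 0,"jaw": 90},
  ],
)

```text
time: 10.85
tool_pos: [0.577, 0.0127, 0.1326]
tool_rot: [0.242, -0.046, 0.969, 0.013]
contact_force: [0.7, -0.2, -0.2]
gripper_width: 0.65
```

```bash
python3 - <<'E'
from h import *
plan(*tool(-.03,-90,.016),1)
shot("wrist","w9")
E
```

```text
d mm [ 0.4 -0.3  0.4] rot [ 0.13  0.06 -0.03]  time 10.85 j [-0.17 -0.27  2.14  0.17  0.81 -1.92] F [ 0.7 -0.2 -0.2] w 0.65
rot/row [ 0.13  0.06 -0.03]
[ 0.4 -0.3  0.4]
```

View pics/w9.png

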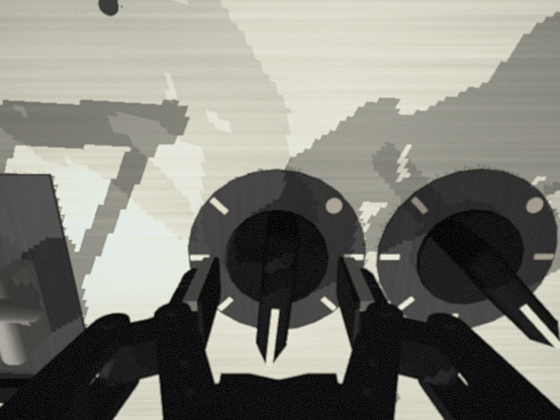

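The bar is centred between the pads (x≈276). I'll close and turn it 45° clockwise.

Emit:
move_arm(
  rows=[
    {"tx": 0,"ty": 0,"tz": 0,"ax": 0,"ay": 0,"az": 0,"jaw": 255},
    {"tx": 0,"ty": 0,"tz": 0,"ax": 0,"ay": 0,"az": 0,"jaw": 255},
    {"tx": 0,"ty": 0,"tz": 0,"ax": 0,"ay": 0,"az": 0,"jaw": 255},
    {"tx": 0,"ty": 0,"tz": 0,"ax": 0,"ay": 0,"az": 0,"jaw": 255},
    {"tx": 0,"ty": 0,"tz": 0,"ax": 0,"ay": 0,"az": 7.5,"jaw": 255},
    {"tx": 0,"ty": 0,"tz": 0,"ax": 0,"ay": 0,"az": 7.5,"jaw": 255},
    {"tx": 0,"ty": 0,"tz": 0,"ax": 0,"ay": 0,"az": 7.5,"jaw": 255},
    {"tx": 0,"ty": 0,"tz": 0,"ax": 0,"ay": 0,"az": 7.5,"jaw": 255},
    {"tx": 0,"ty": 0,"tz": 0,"ax": 0,"ay": 0,"az": 7.5,"jaw": 255},
    {"tx": 0,"ty": 0,"tz": 0,"ax": 0,"ay": 0,"az": 7.5,"jaw": 255},
    {"tx": 0,"ty": 0,"tz": 0,"ax": 0,"ay": 0,"az": 0,"jaw": 255},
  ],
)

```text
time: 12.0
tool_pos: [0.5778, 0.0105, 0.1351]
tool_rot: [0.22, 0.342, 0.908, 0.106]
contact_force: [1.0, 1.2, -0.3]
gripper_width: 0.149
```

```bash
python3 - <<'E'
from h import *
plan(*tool(-.03,-45,.016),1)
E
```

```text
d mm [ 2.9 -0.2  2.3] rot [ 0.09  0.32 -1.66]  time 12.0 j [-0.17 -0.28  2.14  0.17  0.81 -1.11] F [ 1.   1.2 -0.3] w 0.149
rot/row [ 0.09  0.32 -1.66]
[ 2.9 -0.2  2.3]
```

Emit:
move_arm(
  rows=[
    {"tx": 0,"ty": 0,"tz": 0,"ax": 0,"ay": 0,"az": -1.5,"jaw": 255},
    {"tx": 0,"ty": 0,"tz": 0,"ax": 0,"ay": 0,"az": 0,"jaw": 90},
    {"tx": 0,"ty": 0,"tz": 0,"ax": 0,"ay": 0,"az": 0,"jaw": 90},
    {"tx": 0,"ty": 0,"tz": 0,"ax": 0,"ay": 0,"az": 0,"jaw": 90},
    {"tx": 0,"ty": 0,"tz": -0.015,"ax": 0,"ay": 0,"az": 0,"jaw": 90},
    {"tx": 0,"ty": 0,"tz": -0.02,"ax": 0,"ay": 0,"az": 0,"jaw": 90},
    {"tx": 0,"ty": 0,"tz": -0.025,"ax": 0,"ay": 0,"az": 0,"jaw": 90},
    {"tx": 0,"ty": 0,"tz": -0.03,"ax": 0,"ay": 0,"az": 0,"jaw": 90},
    {"tx": 0,"ty": 0,"tz": -0.035,"ax": 0,"ay": 0,"az": 0,"jaw": 90},
    {"tx": 0,"ty": 0,"tz": -0.035,"ax": 0,"ay": 0,"az": 0,"jaw": 90},
    {"tx": 0,"ty": 0,"tz": 0,"ax": 0,"ay": 0,"az": 0,"jaw": 90},
  ],
)

```text
time: 13.1
tool_pos: [0.4989, 0.0044, 0.2807]
tool_rot: [0.221, 0.323, 0.914, 0.102]
contact_force: [0.5, -0.2, 0.2]
gripper_width: 0.645
```

```bash
python3 - <<'E'
from h import *
plan(*tool(-.03,-45,.016),1)
f=shot("wrist","w10");shot("scene","s10")
im=f["color"]
E
```

```text
d mm [ 1.30e+00 -1.00e-01  1.68e+02] rot [0.06 0.16 0.62]  time 13.1 j [-0.22 -0.64  2.14  0.16  1.18 -1.14] F [ 0.5 -0.2  0.2] w 0.645
rot/row [0.06 0.16 0.62]
[ 1.30e+00 -1.00e-01  1.68e+02]
```

View pics/w10.png

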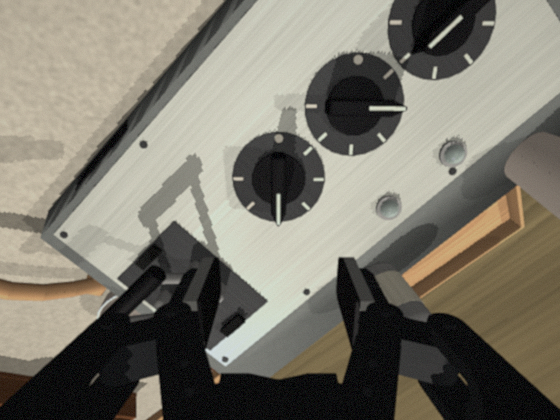

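View pics/s10.png

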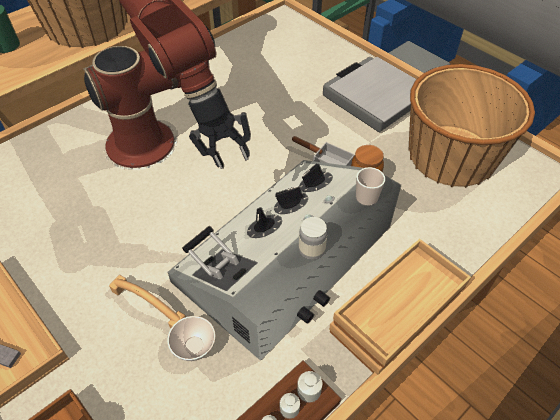

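All three dials read as required. Right: the pointer at (278,222) is opposite the round dot, mark 4. Middle: the pointer at (405,108) is 90° clockwise from the dot, mark 2. Left: 5, as in w7. The lever is still down. Next I'll measure the lever bar from two views.

```bash
cat >> h.py <<'E'
def pan(X):
    up,l,n=axes();q=X-PM;return (np.array([q@l,q@up,q@n])*1000).round(1)
E
python3 - <<'E'
from h import *
T=load("top0.npz");S=load("scene0.npz")
def bar(f,box,th):
    g=cv2.cvtColor(f["color"],cv2.COLOR_RGB2GRAY);x0,y0,x1,y1=box
    m=np.zeros_like(g);m[y0:y1,x0:x1]=(g[y0:y1,x0:x1]<th)*255
    c=max(cv2.findContours(m,0,1)[0],key=cv2.contourArea);return cv2.minAreaRect(c)
a=bar(T,(330,226,380,240),16);b=bar(S,(178,222,218,256),40);print(a,b)
X=tri(T,a[0],S,b[0]);print(X,pan(X),proj(T,X)-a[0])
up,l,n=axes();Y=PM-.19*l-.0316*up+.0726*n;print("pred",Y,proj(T,Y),proj(S,Y))
plan(*tool(-.19,-90,.13,dup=-.06),10)
E
```

```text
((354.5692443847656, 230.55386352539062), (5.457528591156006, 35.72200393676758), 82.87498474121094) ((197.43316650390625, 239.41830444335938), (6.402737140655518, 34.47627639770508), 50.710594177246094)
[ 0.54089135 -0.15355166  0.17391433] [-191.8  -25.9   77.1] [-0.13735744 -0.09472782]
pred [ 0.53784107 -0.15202823  0.16726669] [353.31700061 231.91636585] [197.42470155 239.96058206]
d mm [ -71.3 -154.    49.7] rot [ -0.06  -0.3  -44.44]  time 13.2 j [-0.22 -0.64  2.15  0.16  1.17 -1.14] F [-0.1 -0.6 -0.7] w 0.648
rot/row [-0.01 -0.03 -4.44]
[ -7.1 -15.4   5. ] [ -5.9 -15.9   5. ] [ -4.7 -16.3   5. ] [ -3.4 -16.6   5. ] [ -2.1 -16.8   5. ] [ -0.8 -17.    5. ] [  0.6 -17.    5. ] [  1.9 -16.9   5. ] [  3.2 -16.7   5. ] [  4.5 -16.4   5. ]
```

Emit:
move_arm(
  rows=[
    {"tx": -0.007,"ty": -0.0155,"tz": 0.005,"ax": 0,"ay": 0,"az": -4.5,"jaw": 255},
    {"tx": -0.006,"ty": -0.016,"tz": 0.005,"ax": 0,"ay": 0,"az": -4.5,"jaw": 255},
    {"tx": -0.005,"ty": -0.0165,"tz": 0.005,"ax": 0,"ay": 0,"az": -4.5,"jaw": 255},
    {"tx": -0.0035,"ty": -0.0165,"tz": 0.005,"ax": 0,"ay": 0,"az": -4.5,"jaw": 255},
    {"tx": -0.002,"ty": -0.017,"tz": 0.005,"ax": 0,"ay": 0,"az": -4.5,"jaw": 255},
    {"tx": -0.001,"ty": -0.017,"tz": 0.005,"ax": 0,"ay": 0,"az": -4.5,"jaw": 255},
    {"tx": 0.0005,"ty": -0.017,"tz": 0.005,"ax": 0,"ay": 0,"az": -4.5,"jaw": 255},
    {"tx": 0.002,"ty": -0.017,"tz": 0.005,"ax": 0,"ay": 0,"az": -4.5,"jaw": 255},
    {"tx": 0.003,"ty": -0.0165,"tz": 0.005,"ax": 0,"ay": 0,"az": -4.5,"jaw": 255},
    {"tx": 0.0045,"ty": -0.0165,"tz": 0.005,"ax": 0,"ay": 0,"az": -4.5,"jaw": 255},
    {"tx": 0,"ty": 0,"tz": 0,"ax": 0,"ay": 0,"az": 0,"jaw": 255},
  ],
)

```text
time: 14.3
tool_pos: [0.4825, -0.1587, 0.1755]
tool_rot: [0.223, -0.067, 0.972, 0.017]
contact_force: [0.1, 0.4, -0.4]
gripper_width: -0.002
```

```bash
python3 - <<'E'
from h import *
plan(*tool(-.19,-90,.13,dup=-.07),3)
f=shot("wrist","w11")
print(pan(st()["tool_pos"]))
E
```

```text
d mm [ -6.1   1.7 -24.2] rot [ 1.35 -2.14  2.16]  time 14.3 j [-0.64 -0.46  2.2   0.35  1.11 -2.46] F [ 0.1  0.4 -0.4] w -0.002
rot/row [ 0.45 -0.71  0.72]
[-2.   0.6 -8.1] [-2.1  0.5 -8. ] [-2.2  0.5 -8. ] 
[-190.6  -76.7  106.2]
```

View pics/w11.png

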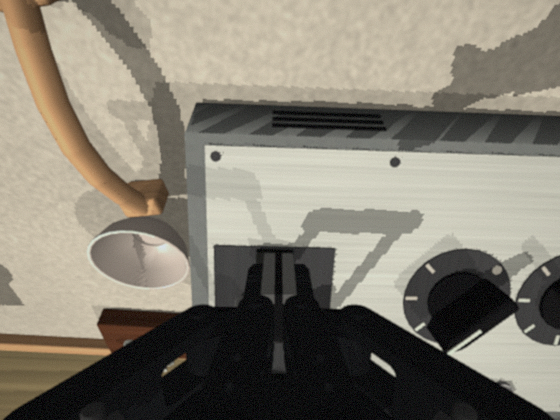

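Emit:
move_arm(
  rows=[
    {"tx": 0,"ty": 0.001,"tz": 0.01,"ax": 1.3,"ay": -2.1,"az": 2.1,"jaw": 255},
    {"tx": -0.002,"ty": 0,"tz": 0.015,"ax": 0,"ay": 0,"az": 0,"jaw": 255},
    {"tx": -0.002,"ty": 0,"tz": 0.012,"ax": 0,"ay": 0,"az": 0,"jaw": 255},
    {"tx": 0,"ty": 0,"tz": 0,"ax": 0,"ay": 0,"az": 0,"jaw": 255},
  ],
)

```text
time: 14.75
tool_pos: [0.5031, -0.1513, 0.1414]
tool_rot: [0.241, -0.043, 0.97, 0.015]
contact_force: [-0.5, -0.1, -0.8]
gripper_width: 0.001
```

```bash
python3 - <<'E'
from h import *
plan(*tool(-.19,-90,.058,dup=-.055),2)
print(pan(st()["tool_pos"]))
prev=(-52,58)
for th in range(-45,50,10):
    t=np.radians(th);u=25+80*np.sin(t)-20;o=16+80*np.cos(t)-16
    print(th,round(u,1),round(o,1),"tx",round(-(u-prev[0]),1),"tz",round(prev[1]-o,1));prev=(u,o)
E
```

```text
d mm [-19.3  -3.9   7.9] rot [ 0.29 -0.11 -0.42]  time 14.75 j [-0.6  -0.4   2.22  0.38  0.97 -2.42] F [-0.5 -0.1 -0.8] w 0.001
rot/row [ 0.15 -0.05 -0.21]
[-9.6 -2.   4. ] [-9.6 -2.   4. ] 
[-186.   -74.2   66. ]
-45 -51.6 56.6 tx -0.4 tz 1.4
-35 -40.9 65.5 tx -10.7 tz -9.0
-25 -28.8 72.5 tx -12.1 tz -7.0
-15 -15.7 77.3 tx -13.1 tz -4.8
-5 -2.0 79.7 tx -13.7 tz -2.4
5 12.0 79.7 tx -13.9 tz 0.0
15 25.7 77.3 tx -13.7 tz 2.4
25 38.8 72.5 tx -13.1 tz 4.8
35 50.9 65.5 tx -12.1 tz 7.0
45 61.6 56.6 tx -10.7 tz 9.0
```

Emit:
move_arm(
  rows=[
    {"tx": -0.01,"ty": -0.003,"tz": 0.005,"ax": 0.2,"ay": 0,"az": -0.4,"jaw": 255},
    {"tx": -0.009,"ty": -0.001,"tz": 0.003,"ax": 0,"ay": 0,"az": 0,"jaw": 255},
    {"tx": -0.01,"ty": 0,"tz": -0.007,"ax": 0,"ay": 0,"az": 0,"jaw": 255},
    {"tx": -0.012,"ty": 0,"tz": -0.007,"ax": 0,"ay": 0,"az": 0,"jaw": 255},
    {"tx": -0.013,"ty": 0,"tz": -0.005,"ax": 0,"ay": 0,"az": 0,"jaw": 255},
  ],
)

```text
time: 15.25
tool_pos: [0.5432, -0.1481, 0.1745]
tool_rot: [0.234, -0.047, 0.971, 0.015]
contact_force: [-5.8, -1.3, 1.3]
gripper_width: -0.002
```

```bash
python3 - <<'E'
from h import *
plan(*tool(-.19,-90,.0797,dup=-.002),2)
print(pan(st()["tool_pos"]))
shot("scene","s12");im=cv2.imread("pics/s12.png")[150:310,130:390];cv2.imwrite("pics/s12c.png",cv2.resize(im,None,fx=3,fy=3))
E
```

```text
d mm [-21.1  -3.3  -3.8] rot [ 0.43 -0.88 -0.07]  time 15.25 j [-0.54 -0.33  2.1   0.33  1.   -2.33] F [-5.8 -1.3  1.3] w -0.002
rot/row [ 0.22 -0.44 -0.03]
[-10.5  -1.6  -1.9] [-10.6  -1.7  -1.8] 
[-186.7  -23.1   76.3]
```

View pics/s12c.png

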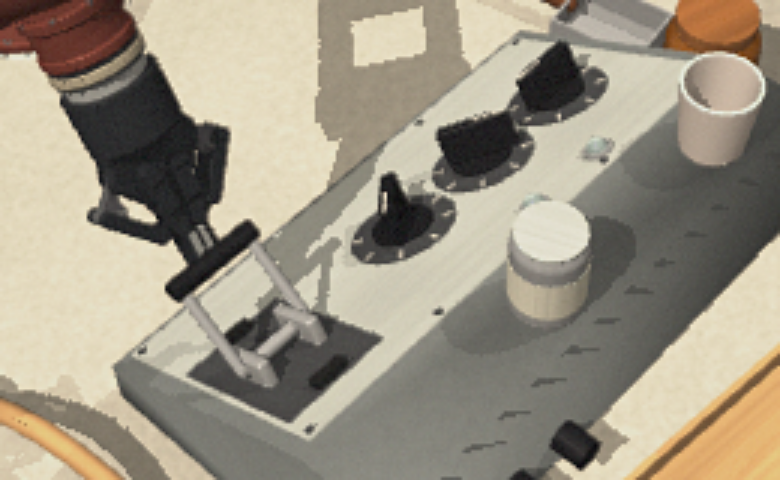

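The closed fingertips are behind the crossbar near its middle and the lever has begun to rise, with about 6 N of contact. I'll continue along the arc.

Emit:
move_arm(
  rows=[
    {"tx": -0.011,"ty": -0.002,"tz": -0.002,"ax": 0.2,"ay": -0.4,"az": 0,"jaw": 255},
    {"tx": -0.013,"ty": -0.001,"tz": -0.001,"ax": 0.2,"ay": -0.4,"az": 0,"jaw": 255},
    {"tx": -0.014,"ty": 0,"tz": 0,"ax": 0,"ay": 0,"az": 0,"jaw": 255},
    {"tx": -0.014,"ty": 0,"tz": 0.002,"ax": 0,"ay": 0,"az": 0,"jaw": 255},
    {"tx": -0.013,"ty": 0,"tz": 0.005,"ax": 0,"ay": 0,"az": 0,"jaw": 255},
  ],
)

```text
time: 15.8
tool_pos: [0.6058, -0.1449, 0.2071]
tool_rot: [0.242, -0.046, 0.969, 0.011]
contact_force: [-2.3, -0.2, -3.8]
gripper_width: 0.0
```

```bash
python3 - <<'E'
from h import *
plan(*tool(-.19,-90,.0725,dup=.039),2)
print(pan(st()["tool_pos"]))
shot("scene","s13");im=cv2.imread("pics/s13.png")[150:310,130:390];cv2.imwrite("pics/s13c.png",cv2.resize(im,None,fx=3,fy=3))
E
```

```text
d mm [ 8.4 -0.7  3.2] rot [-0.03  0.05 -0.04]  time 15.8 j [-0.47 -0.21  1.96  0.3   0.99 -2.25] F [-2.3 -0.2 -3.8] w 0.0
rot/row [-0.01  0.02 -0.02]
[ 4.2 -0.3  1.6] [ 4.2 -0.3  1.6] 
[-189.3   47.4   75.7]
```

View pics/s13c.png

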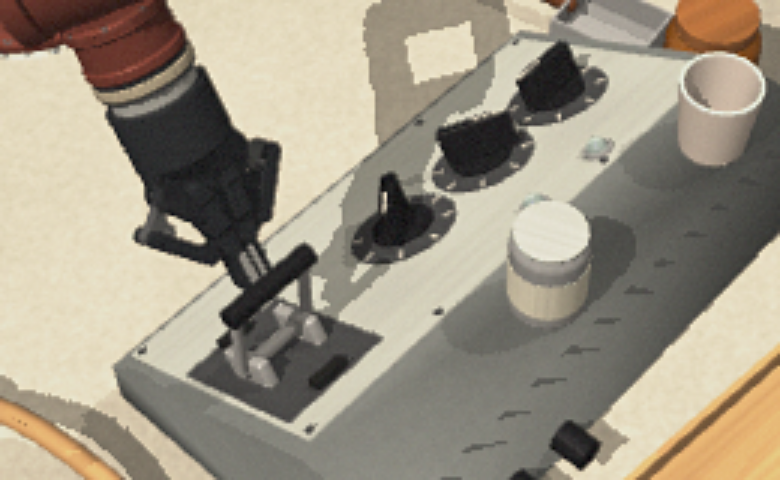

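The lever is past vertical, and the tips now reach only about 8 mm past the bar. I'll go deeper and keep pushing to the stop.

Emit:
move_arm(
  rows=[
    {"tx": -0.004,"ty": 0,"tz": 0.01,"ax": 0,"ay": 0,"az": 0,"jaw": 255},
    {"tx": -0.005,"ty": 0,"tz": 0.008,"ax": 0,"ay": 0,"az": 0,"jaw": 255},
    {"tx": -0.005,"ty": 0,"tz": 0.003,"ax": 0,"ay": 0,"az": 0,"jaw": 255},
    {"tx": 0,"ty": 0,"tz": 0,"ax": 0,"ay": 0,"az": 0,"jaw": 255},
  ],
)

```text
time: 16.25
tool_pos: [0.6298, -0.1425, 0.1938]
tool_rot: [0.24, -0.046, 0.969, 0.011]
contact_force: [-0.0, 0.3, 0.8]
gripper_width: 0.002
```

```bash
python3 - <<'E'
from h import *
plan(*tool(-.19,-90,.0566,dup=.0616),2)
print(pan(st()["tool_pos"]))
shot("scene","s14");im=cv2.imread("pics/s14.png")[150:310,130:390];cv2.imwrite("pics/s14c.png",cv2.resize(im,None,fx=3,fy=3))
E
```

```text
d mm [ 0.9 -0.7 -3.9] rot [ 0.   -0.14  0.02]  time 16.25 j [-0.44 -0.14  1.92  0.3   0.96 -2.23] F [-0.   0.3  0.8] w 0.002
rot/row [ 0.   -0.07  0.01]
[ 0.4 -0.4 -2. ] [ 0.4 -0.4 -2. ] 
[-189.3   62.5   52.7]
```

View pics/s14c.png

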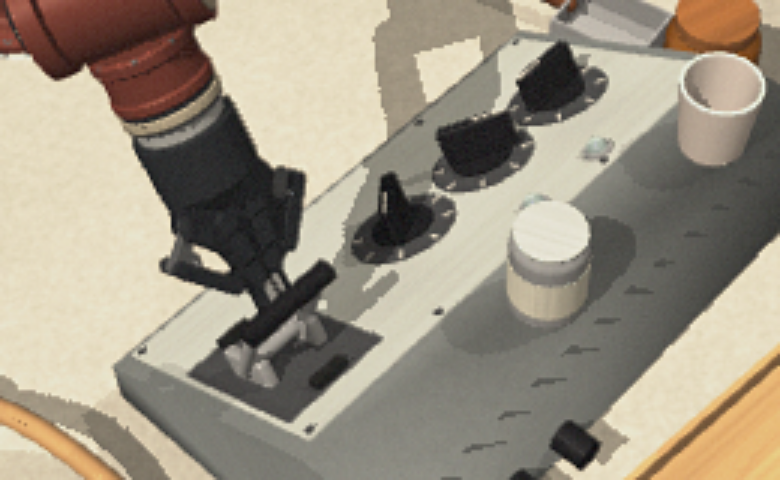

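Contact is light at present. I'll push on in small steps until the stop shows in the force.

Emit:
move_arm(
  rows=[
    {"tx": -0.004,"ty": 0,"tz": 0,"ax": 0,"ay": 0,"az": 0,"jaw": 255},
    {"tx": -0.003,"ty": 0,"tz": 0,"ax": 0,"ay": 0,"az": 0,"jaw": 255},
  ],
)

```text
time: 16.5
tool_pos: [0.6306, -0.1421, 0.1924]
tool_rot: [0.233, -0.047, 0.971, 0.012]
contact_force: [-12.5, -1.7, 1.5]
gripper_width: 0.004
```

Emit:
move_arm(
  rows=[
    {"tx": -0.002,"ty": 0,"tz": 0,"ax": 0,"ay": 0,"az": 0,"jaw": 255},
  ],
)

```text
time: 16.6
tool_pos: [0.6306, -0.142, 0.1918]
tool_rot: [0.23, -0.047, 0.972, 0.012]
contact_force: [-7.0, -0.6, 1.7]
gripper_width: 0.002
```

```bash
python3 - <<'E'
from h import *
plan(*tool(-.19,-90,.0566,dup=.0616),2)
print(pan(st()["tool_pos"]))
E
```

```text
d mm [ 0.9 -1.1 -6.1] rot [ 0.19 -1.35  0.08]  time 16.6 j [-0.44 -0.12  1.9   0.28  0.98 -2.22] F [-7.  -0.6  1.7] w 0.002
rot/row [ 0.09 -0.68  0.04]
[ 0.4 -0.6 -3.1] [ 0.4 -0.6 -3.1] 
[-188.9   62.3   50.4]
```

Emit:
move_arm(
  rows=[
    {"tx": -0.005,"ty": 0,"tz": -0.001,"ax": 0,"ay": -1,"az": 0,"jaw": 255},
    {"tx": -0.005,"ty": 0,"tz": -0.001,"ax": 0,"ay": 0,"az": 0,"jaw": 255},
  ],
)

```text
time: 16.8
tool_pos: [0.631, -0.1418, 0.1914]
tool_rot: [0.228, -0.048, 0.972, 0.014]
contact_force: [-21.7, -3.5, 3.7]
gripper_width: -0.002
```

```bash
python3 - <<'E'
from h import *
plan(*tool(-.19,-90,.0566,dup=.0616),2)
print(pan(st()["tool_pos"]))
E
```

```text
d mm [ 1.1 -1.3 -6.7] rot [ 0.36 -1.63  0.17]  time 16.8 j [-0.44 -0.12  1.9   0.28  0.98 -2.22] F [-21.7  -3.5   3.7] w -0.002
rot/row [ 0.18 -0.81  0.08]
[ 0.6 -0.7 -3.3] [ 0.5 -0.7 -3.3] 
[-188.6   62.5   49.9]
```

At the stop: 22 N with no further travel. Backing off down the slope, then away from the panel.

Emit:
move_arm(
  rows=[
    {"tx": 0.008,"ty": 0,"tz": 0,"ax": 0,"ay": 0,"az": 0,"jaw": 255},
    {"tx": 0.015,"ty": 0,"tz": -0.005,"ax": 0,"ay": 0,"az": 0,"jaw": 255},
    {"tx": 0.02,"ty": 0,"tz": -0.02,"ax": 0,"ay": 0,"az": 0,"jaw": 255},
    {"tx": 0.02,"ty": 0,"tz": -0.03,"ax": 0,"ay": 0,"az": 0,"jaw": 255},
    {"tx": 0.01,"ty": 0,"tz": -0.04,"ax": 0,"ay": 0,"az": 0,"jaw": 255},
    {"tx": 0,"ty": 0,"tz": -0.04,"ax": 0,"ay": 0,"az": 0,"jaw": 255},
    {"tx": 0,"ty": 0,"tz": -0.04,"ax": 0,"ay": 0,"az": 0,"jaw": 255},
    {"tx": 0,"ty": 0,"tz": -0.03,"ax": 0,"ay": 0,"az": 0,"jaw": 255},
    {"tx": 0,"ty": 0,"tz": 0,"ax": 0,"ay": 0,"az": 0,"jaw": 255},
    {"tx": 0,"ty": 0,"tz": 0,"ax": 0,"ay": 0,"az": 0,"jaw": 255},
  ],
)

```text
time: 17.8
tool_pos: [0.4707, -0.1584, 0.3498]
tool_rot: [0.234, -0.047, 0.971, 0.011]
contact_force: [-0.0, 0.9, -0.3]
gripper_width: 0.006
```

```bash
python3 - <<'E'
from h import *
print(pan(st()["tool_pos"]),st()["contact_force"])
f=shot("scene","s15");im=cv2.imread("pics/s15.png")[150:310,130:390];cv2.imwrite("pics/s15c.png",cv2.resize(im,None,fx=3,fy=3))
shot("top","t15");im=cv2.imread("pics/t15.png")[100:300,100:440];cv2.imwrite("pics/t15c.png",cv2.resize(cv2.convertScaleAbs(im,alpha=1.8),None,fx=2.3,fy=2.3))
up,l,n=axes()
for th in (35,40,45):
  t=np.radians(th);X=PM-.19*l+(.025+.08*np.sin(t))*up+(.016+.08*np.cos(t))*n
  print(th,[((proj(f,X+s*.042*l)-[130,150])*3).round() for s in(-1,1)])
E
```

```text
[-190.    -5.4  265.4] [-0.00738526  0.91983663 -0.32650702]
35 [array([231., 325.]), array([314., 254.])]
40 [array([238., 331.]), array([321., 260.])]
45 [array([244., 338.]), array([328., 267.])]
```

View pics/s15c.png

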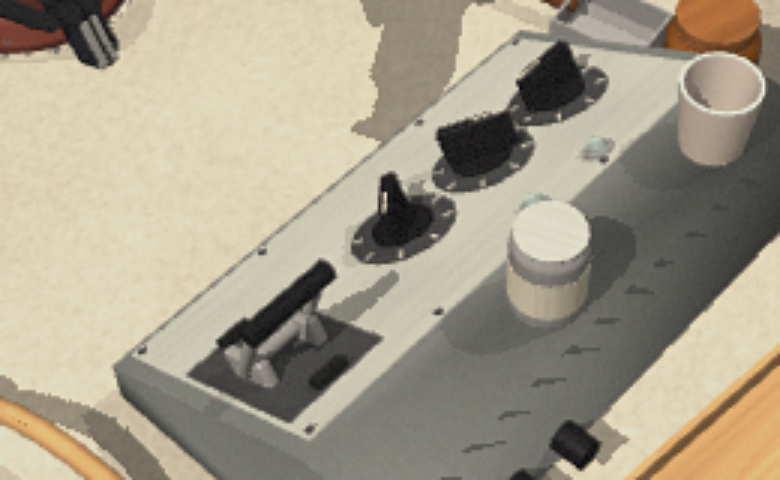

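View pics/t15c.png

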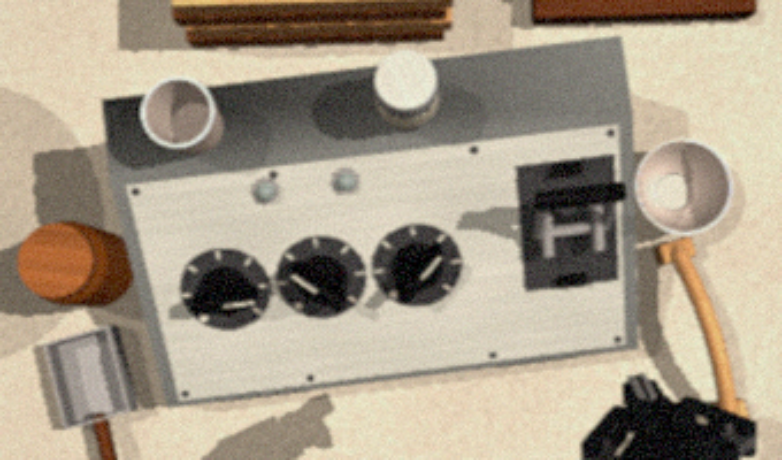

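The scene and top views show the lever leaning up the slope and the dials at 5, 2 and 4, with the bystanders apparently in place. I'll check the lever angle and the bystanders numerically.

```bash
python3 - <<'E'
from h import *
T=load("t15.npz");S=load("s15.npz")
def bar(f,box,th):
    g=cv2.cvtColor(f["color"],cv2.COLOR_RGB2GRAY);x0,y0,x1,y1=box
    m=np.zeros_like(g);m[y0:y1,x0:x1]=(g[y0:y1,x0:x1]<th)*255
    c=max(cv2.findContours(m,0,1)[0],key=cv2.contourArea);return cv2.minAreaRect(c)
a=bar(T,(330,178,376,190),8);b=bar(S,(200,235,245,268),38);print(a,b)
X=tri(T,a[0],S,b[0]);q=pan(X);print(q,proj(T,X)-a[0],"angle",np.degrees(np.arctan2(q[1]-25,q[2]-16)))
T0=load("top0.npz");d=cv2.absdiff(cv2.GaussianBlur(T["color"],(5,5),0),cv2.GaussianBlur(T0["color"],(5,5),0)).max(2)
for n,(x,y) in dict(cup=(178,150),caddy=(276,138),bowl=(397,182),spr=(407,240),jar=(132,215),scoop=(140,262)).items(): print(n,d[y-18:y+18,x-18:x+18].mean().round(1))
im=cv2.imread("pics/s15.png")[225:275,190:260];cv2.imwrite("pics/lev.png",cv2.resize(im,None,fx=10,fy=10,interpolation=cv2.INTER_CUBIC))
E
```

```text
((367.2500305175781, 182.25001525878906), (7.77817440032959, 4.242640495300293), 45.0) ((222.33999633789062, 253.62001037597656), (8.59999942779541, 44.600006103515625), 53.13010025024414)
[-213.3   97.1   87. ] [-4.12777856 -3.02551036] angle 45.44042009882241
cup 7.3
caddy 8.2
bowl 8.5
spr 11.4
jar 6.7
scoop 7.3
```

View pics/lev.png

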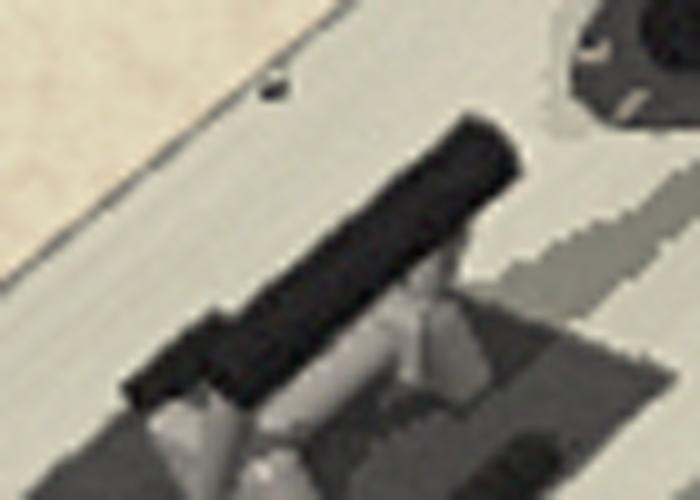

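```bash
python3 - <<'E'
from h import *
T=load("t15.npz");S=load("s15.npz");up,l,n=axes()
for th in (35,40,45):
  t=np.radians(th);X=PM-.19*l+(.025+.08*np.sin(t))*up+(.016+.08*np.cos(t))*n
  print(th,proj(T,X).round(1),proj(S,X).round(1))
X=tri(T,(352.2,183.9),S,(226,251));q=pan(X);print(q,np.degrees(np.arctan2(q[1]-25,q[2]-16)))
E
```

```text
35 [352.2 191.2] [221.1 246.3]
40 [351.6 188.1] [223.3 248.4]
45 [351.1 185.2] [225.6 250.6]
[-191.7   85.1   73.7] 46.167154921039746
```

The lever measures about 46° up-slope (nominal 45°), so it is on its stop. Handing in.

```bash
python3 -c "
from plant import manip
print(manip.job_done(), manip.state()['time'])"
```

```text
the job is handed in; nothing more can be done
the job is handed in; nothing more can be done
```

The desk is set to programme 5-2-4 and the dryer is switched on; I handed the job in at about 18 s on the robot's clock.

- **Dials:** I turned each dial one mark clockwise: left 4→5, middle 1→2, right 3→4. The wrist and top pictures taken afterwards show the pointers on 5, 2 and 4.
- **Lever:** Only then did I push the lever up the slope, until it stopped moving at about 22 N. From two views, using bar centres I read off by eye, it leans about 46° against a nominal 45°. A first automatic measurement of the bar failed because it picked the wrong dark patch in the top view, so I discarded it.
- **Calibration:** Early on, the wrist and top cameras disagreed by about 4 mm on the dial positions. I used a value in between, and forces were only a few newtons when I gripped and turned the dials.
- **Surroundings:** The tea things look unmoved in the before and after pictures. The arm was clear of everything with about zero contact force at hand-in.

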